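# Send the full specimen case down the rocker chute

## Task

Swing the magnifier lamp's arm aside, clear of the rocker chute. Then find which of the three look-alike white specimen cases is the full (heavy) one, and set it gently, lengthwise, on the loading pad of the chute's rocking tray and let go, so that its own weight, not your hand, tips the tray and the case slides down to the stop of the outfeed ramp. Leave the two empty cases standing upright on the bench and do not disturb the other things on it.

Things in the scene. Friction and masses are not known exactly. Their poses are not given: they have to be found in the camera images.
- case_a_center (a point): case A: closed white plastic specimen case with a grey seam under its lid, 120 long (own x) x 50 wide (own y) x 70 tall (z); origin at its centre, 35 mm above its underside. The three cases look alike; any one of them may be the full one. Empty about 0.18 kg, full about 0.65 kg (each about 15 percent either way)
- case_b_center (a point): case B: same as case A
- case_c_center (a point): case C: same as case A
- chute: grey stand of the rocker chute, fixed, base plate 150 x 470 mm; origin on the bench straight under the tray's pivot axis; own x runs across the chute (along the pivot axis), own y along it towards the outfeed ramp, z up. Two pivot cheeks stand at own x = +-56 mm (10 thick, 40 along y) and end 6 mm above the level tray surface
- tray (a joint): angle of the rocking steel tray: 0 = level, on its stop, counterweight end down; grows as the outfeed end sinks; 0.40 rad = fully tipped, in line with the ramp. A case on the pad tips it only if it is full; under an empty one it stays level. Its smooth floor lets a case slide off when tipped; after that it swings back to level by itself
- tray_lip (a point): middle of the tray's outfeed edge, on its floor; moves with the tray. The tray is an open-ended channel 280 mm long (110 behind the pivot, 170 ahead of it), 68 mm wide inside, side walls 12 mm high above its floor; floor top 155 mm above the bench when level. A dark counterweight 30 mm high sits on the rear end
- pad (a point): centre of the loading pad, on the floor of the level tray, 95 mm from the pivot towards the outfeed, between two thin black lines across the tray 130 mm apart (point fixed to the chute, does not tip). A full case tips the tray if its centre is more than about 75 mm ahead of the pivot
- dock (a point): where the centre of a case is when it rests on the outfeed ramp (fixed slope of 0.36 rad, 170 mm long) against the black stop at its lower end
- lamp_arm (a joint): swing of the magnifier lamp's arm about its vertical post, whose axis always stands at own x = +210, y = +170 mm of the chute: near 0 (from -0.12 to 0.12 at the start) the round head hangs right over the loading pad; grows counter-clockwise seen from above; from 0.75 rad on the head is clear of the chute; limits -0.2 and 1.3. It stays where it is left; takes 1 to 2 N at the grip
- lamp_grip (a point): black upright grip peg of the lamp, 18 mm diameter, at the free end of the head, 291 mm from the hinge axis, stands free from z = 287 to 336 mm above the bench (the block that carries it and the head, 110 mm diameter, lie below: 264 to 287 mm); this point is half-way up the free part, 312 mm above the bench
- rack: pink and grey tube rack, 100 x 220 x 65 mm plus tubes
- wash: bottle, 60 mm diameter, 150 tall
- jar: small jar, 48 mm diameter, 65 tall
- tape: roll of tape lying flat, 84 mm diameter, 24 high
- pencup: black cup, 72 mm diameter, 100 tall
- tubebox: white open box with dividers, 130 x 120 x 50 mm
Mind the look-alikes: they are no part of the job. What is shaped like the part that bears case_b_center but yellow is not meant.

How it is judged:
On the way, in this order (a step that is already met when the one before it is completed fails the run):
1. the lamp arm is swung clear of the chute (value of joint lamp_arm above 0.75 rad), for 0.2 s.
2. the tray tips under a case that nobody holds (value of joint tray above 0.3 rad and contact force between the fingers and case_a below 0.5 N and contact force between the fingers and case_b below 0.5 N and contact force between the fingers and case_c below 0.5 N), for 0.02 s.
At the end, for the whole second after the job is handed in: The full case rests on the ramp against the stop (centre within 30 mm of dock, not on its side, its weight on the ramp), tray back level (below 0.08 rad), lamp arm clear (over 0.75 rad), both empty cases upright (within 0.12 rad) on the bench, all at rest (value of joint lamp_arm above 0.75 rad and value of joint tray below 0.08 rad and ((distance between case_a_center and dock below 0.03 m and contact force between case_a and chute above 3.8 N and angle between case_a_center's own z axis and vertical below 0.55 rad and linear speed of each of case_a, case_b, case_c below 0.03 m/s and height (world z) of case_b_center between 0.025 and 0.05 m and angle between each of case_b_center, case_c_center's own z axis and vertical below 0.12 rad and height (world z) of case_c_center between 0.025 and 0.05 m) or (height (world z) of case_a_center between 0.025 and 0.05 m and angle between each of case_a_center, case_c_center's own z axis and vertical below 0.12 rad and linear speed of each of case_a, case_b, case_c below 0.03 m/s and distance between case_b_center and dock below 0.03 m and contact force between case_b and chute above 3.8 N and angle between case_b_center's own z axis and vertical below 0.55 rad and height (world z) of case_c_center between 0.025 and 0.05 m) or (height (world z) of case_a_center between 0.025 and 0.05 m and angle between each of case_a_center, case_b_center's own z axis and vertical below 0.12 rad and linear speed of each of case_a, case_b, case_c below 0.03 m/s and height (world z) of case_b_center between 0.025 and 0.05 m and distance between case_c_center and dock below 0.03 m and contact force between case_c and chute above 3.8 N and angle between case_c_center's own z axis and vertical below 0.55 rad))); the robot touches nothing.
It fails at once if the tray is pushed by hand (more than 4 N) (contact force between any of the fingers, the arm and tray above 4 N).
It fails at once if a held case is used to push the tray down (value of joint tray above 0.25 rad and (contact force between the fingers and case_a above 3 N or contact force between the fingers and case_b above 3 N or contact force between the fingers and case_c above 3 N)).
It fails at once if a case is let fall on the chute from more than about 15 mm ((height (world z) of case_a_center above 0.203 m and linear speed of case_a above 0.15 m/s and contact force between the fingers and case_a below 0.1 N) or (height (world z) of case_b_center above 0.203 m and linear speed of case_b above 0.15 m/s and contact force between the fingers and case_b below 0.1 N) or (height (world z) of case_c_center above 0.203 m and linear speed of case_c above 0.15 m/s and contact force between the fingers and case_c below 0.1 N)).
It fails at once if another thing on the bench is moved by more than 40 mm or knocked over (distance of any of rack, wash, jar, tape, pencup, tubebox from where it was at the start of the episode above 0.04 m or angle between any of rack, wash, jar, tape, pencup, tubebox's own z axis and vertical above 0.5 rad).
It also fails if it takes over 72 s, if anything falls off the work surface, if the arm or the gripper's body presses on something with over 40 N, if the wrist force passes 120 N, or if a joint passes its speed limit or range.

## Robot

A 6-joint arm with a two-finger parallel gripper is mounted at the origin on the work surface. World frame = base frame: x ahead of the robot, y to its left, z up, the work surface at z = 0. Lengths are in m, angles in rad, forces in N, time in s.
With the tool pointing down it reaches from about 0.375 to 0.9 m from the base axis. Payload 3.1 kg.
Tool frame: the origin (TCP) lies at the very end of the fingers, on their centre line; the grasp point (between the pads) lies 19 mm behind it (tcp_to_grasp is the distance from the TCP to the grasp point, in m); z points along the fingers, y is the line along which they close (so a half turn about z gives the same grasp; the last joint's range is limited). The gripper opens to 87 mm and grips with 3 to 60 N. Pads are 19 mm wide; open, the fingers measure 117 mm over their backs; the gripper's body (75 mm by 190 mm) begins 51 mm behind the grasp point.
Start: joints at [-1.46, 0.527, 1.433, -0, 1.181, -0.178], TCP at [0.178, -0.599, 0.223] pointing down, gripper open.
Joint ranges: [-3.08, 3.08], [-0.75, 2.2], [0.22, 2.44], [-1.43, 4.57], [0, 2.65], [-2.85, 2.85]. Speed limits (rad/s): [2.79, 2.79, 3.14, 3.14, 3.14, 3.14].

## Interface

Orientations are given as a unit quaternion [x, y, z, w].
In Python, from cell import state, grab_frame, sign_off, regions_of, tcp_to_grasp gives the robot as it stands.
- The arm moves only by the tool move_arm, never from a script. Its argument "increments" is a list of rows, each a list of 7 numbers: the shift along the tool's x, y, z in cm, then the turn, a rotation vector about the tool's x, y, z in degrees, then the closure, from -1 (fully open) to 1 (shut). In form: [[tx, ty, tz, ax, ay, az, grip], ...]. A call has 1 to 5 rows; each row is the pose to reach, as a shift and turn from the pose commanded when the call began, along the tool's axes at that moment; what a row does not reach only later rows make up. A row lasts 1/12 s, in which the tool goes at most 41.7 mm and 7.16 degrees, less where a joint would pass 70% of its speed; a pose out of reach is approached as far as the arm can. A call with a gripper value outside its range is refused whole. The fingers move at their own pace and stop on an object; the grip force is fixed at half the most. Time passes only in rows, so rows that repeat a pose let the fingers close. It gives the time, the measured TCP pose, the force, the opening and the grip force at its end, in the units of the state.
- state(): the state, without advancing time (a new reading comes with each control period).
- grab_frame(name): name is "side" or "top"; returns a dict with "img" (480x640x3 uint8, blue, green, red), "depth" (480x640 float32, m along the optical axis (not along the pixel's ray), 0 where there is no reading), "fov_y" (degrees; the focal length in pixels is half the picture's height over the tangent of half this angle, whatever the lens; pixels are square), "cx", "cy" (the principal point, pixels), "camera_from_world" (4x4, takes a point from world to camera coordinates). Camera axes: x right, y down, z forward; pixel columns grow to the right and rows downward; lengths in m; the calibration is good to about 2 mm. A picture is of the moment at which its call begins.
- sign_off(): hands the job in; it is judged then, once.
Trained networks look in a picture, given as the dict that the camera call returned (one of the last four; its "shot" number tells which), for a name from the list of things; names that differ only in an ending like _2 or _b are one class to them, and where a whole thing is asked for, a point or a joint stands for the part that bears it (a point fixed in the world has none). Each returns a list of dicts, best first, with "conf" (0 to 1); they miss things now and then, are a little off and sometimes report something else, mostly with a low value. They report only what shows in the picture. A call takes as long as a camera call. They do not tell look-alikes from the thing itself.
- regions_of(name, picture): "mask" (480x640 bool, what is visible of it) and "extent" ([centre column, centre row, width, height] in pixels, round what is visible of it).
The state is a dict: "clock": time; "joints": joint angles; "joint_velocities": joint speeds; "joint_efforts": joint torques, N m; "ee_pos": TCP position; "tcp_rot": TCP orientation; "force": force on the tool from outside, world axes, zero at the start; "torque": the same for the moment, N m; "grip_width": finger opening in m; "gripper_force": force on a finger pad.
Only numpy, scipy, OpenCV 4.12 (cv2) and the standard library are available. Lean on these libraries where they do the work, as an engineer would, in place of code of your own. Each camera call takes 0.05 s, during which the arm holds its last target. There are 200 camera calls.

## Working session

There is one attempt and no reset: what is moved stays moved. The work goes in short steps, Python scripts to look and compute and a tool call to move; the robot and the scene stay as the last step left them, time stands still between calls to the robot, and variables do not carry over. Pictures are saved under pics/ and viewed, at most 10 in all, crops included, and the job is handed in when it is done.

Besides the shell and the picture viewer there is one more tool, called after "Call:" in YAML: its name, and indented under it one key for each argument. move_arm: Moves the arm, as the interface text tells. Its arguments: {"type":"object","properties":{"increments":{"type":"array"}},"required":["increments"]}

```bash
ls; mkdir -p pics
cat > h.py <<'E'
import numpy as np, cv2
from cell import *
def pts(f,mask=None):
    fl=240/np.tan(np.radians(f["fov_y"])/2); d=f["depth"]
    v,u=np.mgrid[:480,:640]
    P=np.stack([(u-f["cx"])*d/fl,(v-f["cy"])*d/fl,d,np.ones_like(d)],-1)@np.linalg.inv(f["camera_from_world"]).T
    P=P[...,:3].copy(); P[d<=0]=np.nan
    return P if mask is None else P[mask&(d>0)]
E
python3 - <<'E'
from h import *
for n in("top","side"):
    f=grab_frame(n); cv2.imwrite(f"pics/{n}0.png",f["img"]); np.savez(f"{n}0.npz",**{k:v for k,v in f.items()})
    for name in("case_a_center","chute","tray","lamp_arm","lamp_grip"):
        for r in regions_of(name,f):
            p=pts(f,r["mask"])
            print(n,name,round(r["conf"],2),np.round(r["extent"]), np.round(np.median(p,0),3) if len(p) else None, np.round(np.percentile(p,98,axis=0),3) if len(p) else None,np.round(np.percentile(p,2,axis=0),3) if len(p) else None)
print(state()); print(tcp_to_grasp)
E
```

```text
pics
top case_a_center 0.9 [437. 236.  27.  46.] [ 0.53  -0.234  0.07 ] [ 0.587 -0.207  0.075] [ 0.475 -0.266  0.018]
top chute 0.75 [227. 254. 184.  71.] [0.471 0.246 0.043] [0.564 0.534 0.187] [0.397 0.081 0.007]
top chute 0.75 [342. 140.  30.  37.] [0.798 0.013 0.058] [0.816 0.046 0.104] [ 0.751 -0.016  0.004]
top tray 0.67 [271. 245.  80.  41.] [0.497 0.182 0.157] [0.537 0.272 0.188] [0.456 0.091 0.152]
top lamp_arm 0.69 [198. 206.  72. 138.] [0.495 0.32  0.287] [0.695 0.407 0.322] [0.417 0.254 0.058]
top lamp_grip 0.88 [196. 209.  71. 136.] [0.495 0.318 0.288] [0.692 0.401 0.328] [0.417 0.254 0.278]
side case_a_center 0.61 [330. 221.  43.  29.] [ 0.529 -0.221  0.052] [ 0.584 -0.204  0.073] [ 0.473 -0.263  0.003]
side chute 0.85 [288. 366. 104. 226.] [0.467 0.379 0.028] [0.548 0.54  0.183] [0.397 0.101 0.005]
side chute 0.32 [300. 189.  21.  30.] [ 0.668 -0.372  0.037] [ 0.693 -0.359  0.068] [ 0.648 -0.405 -0.001]
side tray 0.61 [296. 305.  54. 110.] [0.487 0.291 0.156] [0.536 0.367 0.187] [0.446 0.093 0.151]
side lamp_arm 0.63 [246. 290. 166.  52.] [0.498 0.334 0.285] [0.695 0.4
[... 371 characters left out ...]
ay([-1.46047327e+00,  5.27467393e-01,  1.43269473e+00, -6.72787145e-06,
        1.18142731e+00, -1.78524506e-01]), 'joint_velocities': array([ 0.00012112, -0.00148627, -0.00066259,  0.00127223,  0.00069242,
        0.00160157]), 'joint_efforts': array([-8.64422673e-04, -4.39743876e+01, -1.76890361e+01,  6.33170432e-02,
        5.07519068e-02, -2.06603818e-05]), 'ee_pos': array([ 0.17803855, -0.59907756,  0.22257013]), 'tcp_rot': array([ 9.89588817e-01,  1.43923499e-01, -3.16523450e-06,  1.50322947e-06]), 'force': array([ 0.34827394,  0.41143005, -0.42203302]), 'torque': array([-2.74389058e-03,  2.60340831e-02,  6.43873085e-05]), 'gripper_force': 0.0, 'grip_width': 0.08688916227923112}
0.0187
```

View pics/top0.png

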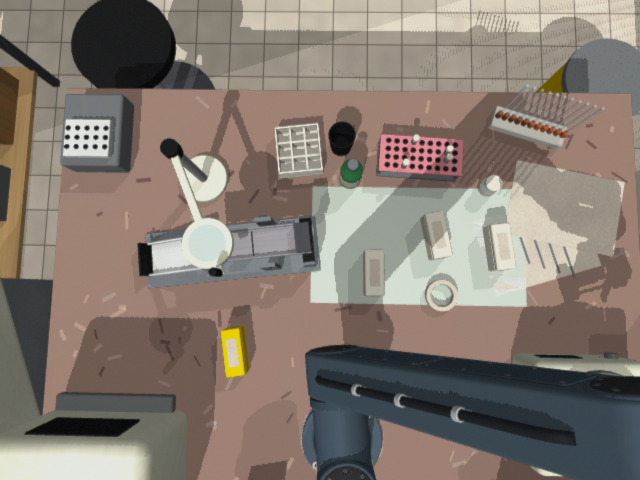

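View pics/side0.png

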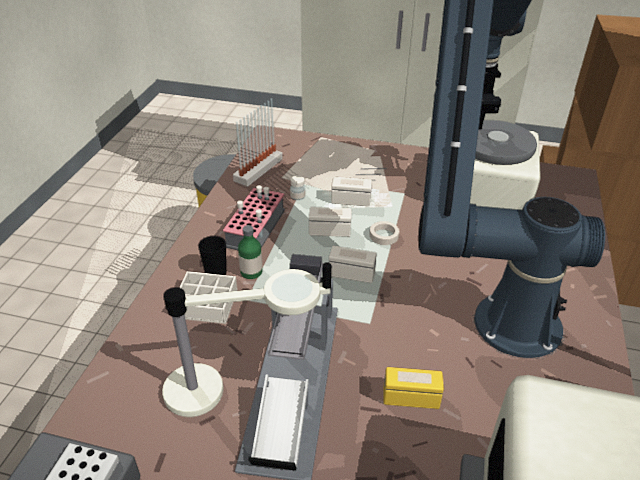

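The top view shows three white cases at (374,272), (437,236) and (500,246). The box at (234,352) is the yellow look-alike and isn't meant. The chute runs from (315,245) to (140,258), with its outfeed to the left. The lamp head is at (207,243), its grip peg at about (215,271), and its post near (172,148).

Run:
```python
from h import *
F={n:dict(np.load(f"{n}0.npz",allow_pickle=True)) for n in("top","side")}
P={n:pts(f) for n,f in F.items()}
t=P["top"].reshape(-1,3); s=P["side"].reshape(-1,3)
def rect(q):
    (c,(w,h),a)=cv2.minAreaRect((q[:,:2]*1000).astype(np.float32)); return np.round(c,1),round(w,1),round(h,1),round(a,1)
for nm,(x,y) in dict(P1=(.43,-.06),P2=(.53,-.235),P3=(.5,-.4)).items():
  for k,q in(("top",t),("side",s)):
    m=(abs(q[:,0]-x)<.09)&(abs(q[:,1]-y)<.075)&(q[:,2]>.062)&(q[:,2]<.082)
    q=q[m]; 
    if len(q)>20: print(nm,k,len(q),rect(q),np.median(q,0).round(3))
for k,q in(("top",t),("side",s)):
    q=q[(q[:,2]>.298)&(q[:,2]<.36)&(q[:,1]>.15)&(q[:,1]<.5)&(q[:,0]>.3)&(q[:,0]<.8)]
    a=q[q[:,0]<.5]; b=q[q[:,0]>.6]
    for nm,c in(("peg",a),("post",b)):
        if len(c): print(k,nm,len(c),cv2.minEnclosingCircle((c[:,:2]*1000).astype(np.float32)),c.mean(0).round(3),c[:,2].max())
    q={"top":t,"side":s}[k]
    box=(q[:,0]>.36)&(q[:,0]<.6)&(q[:,1]>.05)&(q[:,1]<.58)
    for lo,hi in((.003,.013),(.15,.159),(.159,.164),(.164,.17),(.175,.195)):
        c=q[box&(q[:,2]>lo)&(q[:,2]<hi)]
        if len(c)>5: print(k,lo,len(c),rect(c))
im=F["top"]["img"][195:305,125:335]; cv2.imwrite("pics/chute.png",cv2.resize(im,None,fx=3.8,fy=3.8,interpolation=cv2.INTER_CUBIC))
```

```text
P1 top 892 (array([429.8, -76.5]), 118.6, 49.9, 0.9) [ 0.429 -0.075  0.071]
P1 side 641 (array([430.8, -73.4]), 121.1, 59.0, 1.3) [ 0.43  -0.07   0.069]
P2 top 907 (array([ 531.2, -240.3]), 120.2, 50.4, 11.5) [ 0.531 -0.239  0.071]
P2 side 498 (array([ 532.6, -239.1]), 120.0, 62.6, 9.2) [ 0.531 -0.234  0.069]
P3 top 932 (array([ 504.5, -405.1]), 120.2, 51.0, 7.7) [ 0.504 -0.404  0.071]
P3 side 427 (array([ 504.1, -401.4]), 121.0, 64.9, 7.6) [ 0.503 -0.399  0.069]
top peg 97 ((416.2779846191406, 276.5291442871094), 9.249080657958984) [0.416 0.274 0.329] 0.3410688872859857
top post 224 ((683.4580078125, 390.1574401855469), 20.57305335998535) [0.683 0.391 0.3  ] 0.3042959860146933
top 0.003 4113 (array([480., 315.]), 239.8, 529.9, 0.0)
top 0.15 1575 (array([493. , 182.6]), 196.1, 128.2, 78.6)
top 0.159 362 (array([500.8, 187.2]), 126.9, 184.2, 24.6)
top 0.164 203 (array([492.9, 182.9]), 201.2, 120.7, 79.2)
top 0.175 459 (array([507., 106.]), 70.0, 35.8, 6.9)
side peg 171 ((416.00299072265625, 277.3435974121094), 11.798399925231934) [0.417 0.282 0.321] 0.33857782565040995
side post 82 ((684.0853271484375, 392.82318115234375), 20.611906051635742) [0.685 0.393 0.299] 0.30133297626498234
side 0.003 5682 (array([480.1, 314.2]), 239.9, 527.7, 0.0)
side 0.15 1514 (array([478.4, 237.9]), 274.0, 88.6, 86.9)
side 0.159 134 (array([479.1, 236.7]), 273.6, 89.7, 87.1)
side 0.164 182 (array([493.4, 228.4]), 74.7, 280.5, 6.8)
side 0.175 398 (array([507.4, 108.2]), 69.9, 41.6, 6.7)
```

View pics/chute.png

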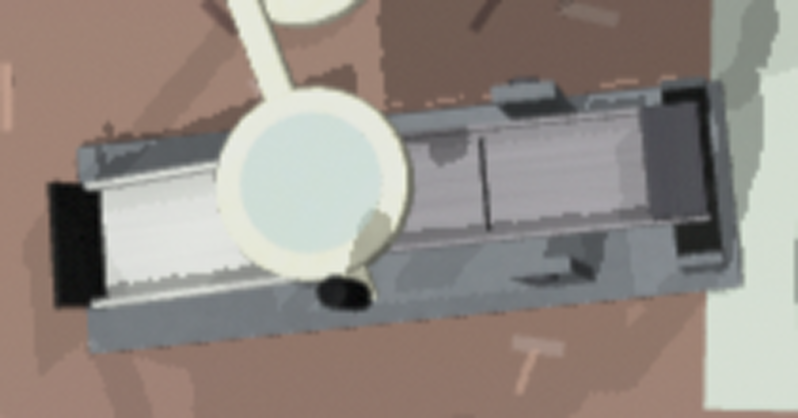

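Chute yaw is 6.8° and the pivot is at (0.497, 0.199). The predicted post position (0.685, 0.392) matches the measurement, and the pad is at (0.486, 0.293). The peg is at (0.416, 0.278), radius 0.292, which also fits. I'll move the lamp first.

Call:
move_arm:
  increments:
    - [3,-2.6,-0.9,0,0,0,-1]
    - [6,-5.2,-1.8,0,0,0,-1]
    - [9,-7.8,-2.7,0,0,0,-1]
    - [12,-10.3,-3.6,0,0,0,-1]
    - [15,-12.9,-4.6,0,0,0,-1]

```text
clock: 1.02
ee_pos: [0.2856, -0.4311, 0.2688]
tcp_rot: [0.99, 0.143, 0.0, -0.0]
force: [0.3, 1.0, 0.4]
grip_width: 0.0871
gripper_force: 0.0
```

Call:
move_arm:
  increments:
    - [3,-2.6,-0.9,0,0,0,-1]
    - [6,-5.2,-1.8,0,0,0,-1]
    - [9,-7.8,-2.7,0,0,0,-1]
    - [12,-10.3,-3.6,0,0,0,-1]
    - [15,-12.9,-4.6,0,0,0,-1]

```text
clock: 1.43
ee_pos: [0.3928, -0.2646, 0.3152]
tcp_rot: [0.99, 0.144, 0.0, 0.0]
force: [0.5, -0.5, 0.1]
grip_width: 0.087
gripper_force: 0.0
```

Call:
move_arm:
  increments:
    - [3,-2.6,-0.9,0,0,0,0.2]
    - [6,-5.2,-1.8,0,0,0,0.2]
    - [9,-7.8,-2.7,0,0,0,0.2]
    - [12,-10.3,-3.6,0,0,0,0.2]
    - [15,-12.9,-4.6,0,0,0,0.2]

```text
clock: 1.85
ee_pos: [0.4997, -0.0981, 0.3612]
tcp_rot: [0.99, 0.144, 0.0, 0.0]
force: [0.1, -0.5, -0.4]
grip_width: 0.0614
gripper_force: 0.0
```

Call:
move_arm:
  increments:
    - [0.3,-3.9,0,0,0,0,0.2]
    - [0.5,-7.7,0,0,0,0,0.2]
    - [0.8,-11.5,0,0,0,0,0.2]
    - [1.1,-15.4,0,0,0,0,0.2]
    - [1.3,-19.2,0,0,0,0,0.2]

```text
clock: 2.27
ee_pos: [0.4562, 0.0896, 0.3608]
tcp_rot: [0.99, 0.144, 0.0, -0.0]
force: [0.5, 0.3, 0.1]
grip_width: 0.0365
gripper_force: 0.0
```

Call:
move_arm:
  increments:
    - [0.3,-3.9,0,0,0,0,0.2]
    - [0.5,-7.7,0,0,0,-1.5,0.2]
    - [0.8,-11.5,0,0,0,-3,0.2]
    - [1.1,-15.4,0,0,0,-4.5,0.2]
    - [1.3,-19.2,0,0,0,-6.5,0.2]

```text
clock: 2.68
ee_pos: [0.414, 0.2774, 0.3609]
tcp_rot: [0.98, 0.201, 0.0, -0.0]
force: [1.2, -0.3, -0.2]
grip_width: 0.0345
gripper_force: 0.0
```

Call:
move_arm:
  increments:
    - [0,0,0,0,0,0,0.2]
    - [0,0,0,0,0,0,0.2]

```text
clock: 2.85
ee_pos: [0.4138, 0.2772, 0.3606]
tcp_rot: [0.979, 0.202, 0.0, 0.0]
force: [-0.6, -0.3, -0.8]
grip_width: 0.0348
gripper_force: 0.0
```

Call:
move_arm:
  increments:
    - [0.2,0,3,0,0,0,0.2]
    - [0.2,0,6.4,0,0,0,0.2]
    - [0.2,0,6.4,0,0,0,0.2]

```text
clock: 3.1
ee_pos: [0.4129, 0.2735, 0.2913]
tcp_rot: [0.98, 0.199, -0.006, 0.001]
force: [-2.1, -0.8, 0.1]
grip_width: 0.0348
gripper_force: 0.0
```

Call:
move_arm:
  increments:
    - [0.07,2.04,0,0,0,-4,0.2]
    - [0.28,4.06,0,0,0,-8,0.2]
    - [0.64,6.07,0,0,0,-12,0.2]
    - [1.13,8.05,0,0,0,-16,0.2]
    - [1.76,9.99,0,0,0,-20,0.2]

```text
clock: 3.52
ee_pos: [0.4722, 0.1895, 0.2978]
tcp_rot: [0.93, 0.368, -0.0, -0.0]
force: [-1.0, 1.6, -0.9]
grip_width: 0.0344
gripper_force: 0.6
```

Run:
```python
from h import *
f=grab_frame("side"); cv2.imwrite("pics/s1.png",f["img"][150:420,150:450])
q=pts(f).reshape(-1,3); q=q[(q[:,2]>.27)&(q[:,2]<.292)&(q[:,1]>.05)&(q[:,1]<.45)&(q[:,0]>.38)&(q[:,0]<.75)]
print(len(q),cv2.minAreaRect((q[:,:2]*1000).astype(np.float32)))
```

```text
2787 ((566.0264282226562, 313.04168701171875), (307.91522216796875, 111.95670318603516), 54.693603515625)
```

View pics/s1.png

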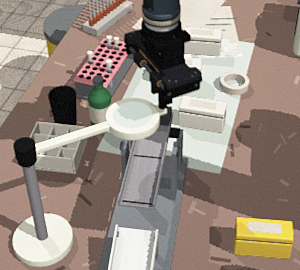

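The lamp head, at crop (133,118), now follows the hand, and the loading lines on the tray at (150,150) can be seen. I'll continue along the arc.

Call:
move_arm:
  increments:
    - [0.07,2.04,0,0,0,-4,0.2]
    - [0.28,4.06,0,0,0,-8,0.2]
    - [0.64,6.07,0,0,0,-12,0.2]
    - [1.13,8.05,0,0,0,-16,0.2]
    - [1.76,9.99,0,0,0,-20,0.2]

```text
clock: 3.98
ee_pos: [0.5531, 0.1289, 0.2979]
tcp_rot: [0.852, 0.523, -0.0, -0.0]
force: [-0.9, 1.5, -0.2]
grip_width: 0.0353
gripper_force: 0.6
```

Call:
move_arm:
  increments:
    - [0.07,2.04,0,0,0,-4,0.2]
    - [0.28,4.06,0,0,0,-8,0.2]
    - [0.64,6.07,0,0,0,-12,0.2]
    - [1.13,8.05,0,0,0,-16,0.2]
    - [1.76,9.99,0,0,0,-20,0.2]

```text
clock: 4.4
ee_pos: [0.6503, 0.0993, 0.2979]
tcp_rot: [0.749, 0.663, -0.0, -0.0]
force: [-0.4, 1.5, 0.2]
grip_width: 0.0344
gripper_force: 0.6
```

Call:
move_arm:
  increments:
    - [0.02,1.02,0,0,0,-2,0.2]
    - [0.07,2.04,0,0,0,-4,0.2]
    - [0.16,3.05,0,0,0,-6,0.2]
    - [0.2,3.4,0,0,0,-7,0.2]
    - [0.2,3.4,0,0,0,-7,0.2]

```text
clock: 4.82
ee_pos: [0.6847, 0.0977, 0.2973]
tcp_rot: [0.708, 0.707, 0.0, 0.0]
force: [-1.0, 0.1, 0.5]
grip_width: 0.0348
gripper_force: 0.0
```

Run:
```python
from h import *
f=grab_frame("side")
q=pts(f).reshape(-1,3); q=q[(q[:,2]>.268)&(q[:,2]<.292)&(q[:,1]>.05)&(q[:,1]<.45)&(q[:,0]>.38)&(q[:,0]<.8)]
print(len(q),cv2.minAreaRect((q[:,:2]*1000).astype(np.float32)),state()["joints"])
```

```text
2243 ((666.2652587890625, 252.7372589111328), (108.22136688232422, 315.6855163574219), 7.8871259689331055) [-1.90318786e-02  5.57837860e-01  1.16035711e+00  1.08152724e-05
  1.42292709e+00 -1.76998831e-02]
```

Call:
move_arm:
  increments:
    - [0,0,-2.8,0,0,0,0.2]
    - [0,0,-5.5,0,0,0,0.2]
    - [0,0,-5.5,0,0,0,0.2]

```text
clock: 5.12
ee_pos: [0.6861, 0.0986, 0.3587]
tcp_rot: [0.707, 0.707, 0.004, 0.004]
force: [0.1, -0.2, 1.7]
grip_width: 0.0349
gripper_force: 0.0
```

Call:
move_arm:
  increments:
    - [-1.7,-2.5,0,0,0,6.8,-1]
    - [-3.5,-5.1,0,0,0,13.6,-1]
    - [-5.2,-7.7,0,0,0,20.4,-1]
    - [-7,-10.2,0,0,0,27.2,-1]
    - [-8.7,-12.8,0,0,0,34,-1]

```text
clock: 5.53
ee_pos: [0.554, 0.0109, 0.3517]
tcp_rot: [0.884, 0.467, 0.0, 0.0]
force: [-0.2, 0.4, 0.1]
grip_width: 0.0606
gripper_force: 0.0
```

Call:
move_arm:
  increments:
    - [-2.9,-1.1,0,0,0,6.8,-1]
    - [-5.7,-2.3,0,0,0,13.6,-1]
    - [-8.6,-3.4,0,0,0,20.4,-1]
    - [-11.4,-4.6,0,0,0,27.2,-1]
    - [-14.3,-5.7,0,0,0,34,-1]

```text
clock: 5.95
ee_pos: [0.4268, -0.0753, 0.3518]
tcp_rot: [0.982, 0.188, 0.0, 0.0]
force: [-0.1, 0.2, -0.2]
grip_width: 0.0858
gripper_force: 0.0
```

Call:
move_arm:
  increments:
    - [0,0,4,0,0,6.8,-1]
    - [0,0,8,0,0,13.6,-1]
    - [0,0,12,0,0,20.4,-1]
    - [0,0,16,0,0,21,-1]
    - [0,0,20,0,0,21,-1]

```text
clock: 6.37
ee_pos: [0.4286, -0.0753, 0.151]
tcp_rot: [1.0, 0.008, 0.001, 0.001]
force: [0.4, 0.4, -0.1]
grip_width: 0.0872
gripper_force: 0.0
```

Run:
```python
from h import *
f=grab_frame("side"); cv2.imwrite("pics/s2.png",f["img"])
s=state(); print(s["ee_pos"],s["tcp_rot"],s["grip_width"],s["force"])
```

```text
[ 0.42363205 -0.07329805  0.14349437] [ 0.999937    0.00815587 -0.00697912 -0.00328167] 0.08650294221791538 [-1.76609519 -0.79555388 -4.35801261]
```

View pics/s2.png

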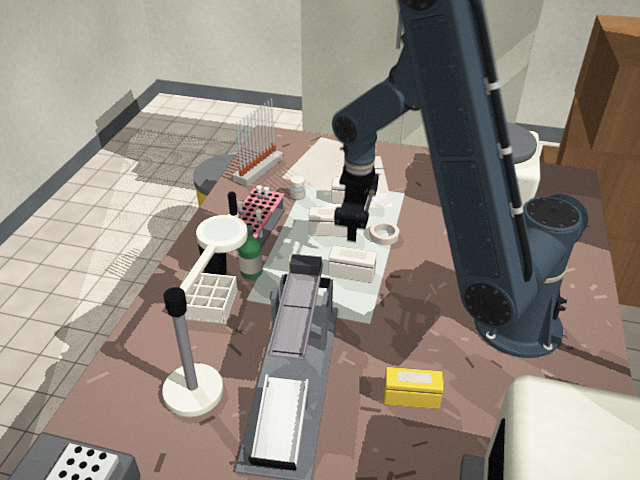

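The lamp head, at (222,232), is clear of the chute. The open gripper is over the first case at (352,262). Next I'll grasp, lift and weigh it.

Call:
move_arm:
  increments:
    - [0,0,4,0,0,0,-1]
    - [0,0,8,0,0,0,-1]
    - [0,0,11,0,0,0,-1]
    - [0,0,12,0,0,0,-1]
    - [0,0,12,0,0,0,-1]

```text
clock: 6.83
ee_pos: [0.4279, -0.0749, 0.0304]
tcp_rot: [1.0, 0.009, -0.002, -0.001]
force: [-0.8, 0.1, -0.2]
grip_width: 0.0868
gripper_force: 0.0
```

Call:
move_arm:
  increments:
    - [0,0,0,0,0,0,0.6]
    - [0,0,0,0,0,0,0.6]
    - [0,0,0,0,0,0,0.6]
    - [0,0,0,0,0,0,0.6]
    - [0,0,0,0,0,0,0.6]

```text
clock: 7.25
ee_pos: [0.4296, -0.0756, 0.0327]
tcp_rot: [1.0, 0.009, 0.001, 0.001]
force: [0.7, -0.0, 0.3]
grip_width: 0.0615
gripper_force: 0.0
```

Call:
move_arm:
  increments:
    - [0,0,-2,0,0,0,0.6]
    - [0,0,-4,0,0,0,0.6]
    - [0,0,-4,0,0,0,0.6]
    - [0,0,-4,0,0,0,0.6]
    - [0,0,-4,0,0,0,0.6]

```text
clock: 7.67
ee_pos: [0.4287, -0.0752, 0.0715]
tcp_rot: [1.0, 0.009, -0.0, -0.0]
force: [0.0, -0.2, -1.7]
grip_width: 0.0495
gripper_force: 30.0
```

Call:
move_arm:
  increments:
    - [0,0,0,0,0,0,0.6]
    - [0,0,0,0,0,0,0.6]
    - [0,0,0,0,0,0,0.6]

```text
clock: 7.92
ee_pos: [0.4284, -0.0751, 0.0709]
tcp_rot: [1.0, 0.009, -0.001, -0.0]
force: [1.1, -0.2, -1.9]
grip_width: 0.0492
gripper_force: 30.0
```

The fingers close slowly, so the case may be gripped high. I'll check it.

Run:
```python
from h import *
fz=[]
f=grab_frame("side"); im=f["img"][200:310,290:430]; cv2.imwrite("pics/s3.png",cv2.resize(im,None,fx=4,fy=4))
for i in range(6): grab_frame("top"); fz.append(state()["force"][2])
print(np.round(fz,2))
```

```text
[-1.46 -0.58 -2.18 -2.32 -1.65 -1.85]
```

View pics/s3.png

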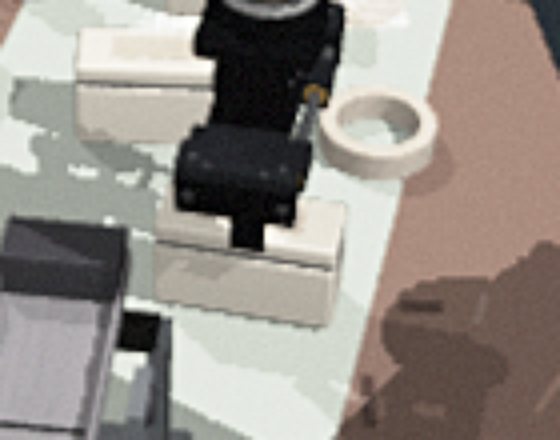

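The case is held at crop (250,260), gripped in its upper part. The force is about 1.7 N, so it is empty. I'll lower it carefully.

Call:
move_arm:
  increments:
    - [0,0,0.3,0,0,0,0.6]
    - [0,0,0.6,0,0,0,0.6]
    - [0,0,0.8,0,0,0,0.6]
    - [0,0,0.8,0,0,0,0.6]

```text
clock: 8.6
ee_pos: [0.4294, -0.077, 0.0653]
tcp_rot: [1.0, 0.01, 0.001, 0.002]
force: [-4.1, -5.8, 19.2]
grip_width: 0.0494
gripper_force: 30.0
```

Run:
```python
from h import *
fz=[]
for i in range(5): f=grab_frame("side"); fz.append(state()["force"][2])
print(np.round(fz,2))
# lowest/highest points of the case end faces near robot-left end
P=pts(f).reshape(-1,3); q=P[(abs(P[:,0]-.43)<.055)&(P[:,1]<-.03)&(P[:,1]>-.06)]
q=q[(abs(q[:,1]+.05)<.004)&(abs(q[:,0]-.43)>.02)]
print(np.round(np.percentile(q[:,2],[0,2,10,50,90,98,100]),3))
t=P[(abs(P[:,0]-.39)<.015)&(P[:,1]<-.055)&(P[:,1]>-.09)&(P[:,2]<.1)]; print(np.median(t[:,2]))
```

```text
[20.47 20.2  19.41 20.13 19.42]
[-0.006 -0.002  0.007  0.052  0.304  0.334  0.532]
0.06829600963142823
```

Call:
move_arm:
  increments:
    - [0,0,-0.5,0,0,0,0.6]
    - [0,0,-0.5,0,0,0,-1]
    - [0,0,-0.5,0,0,0,-1]
    - [0,0,-0.5,0,0,0,-1]
    - [0,0,-0.5,0,0,0,-1]

```text
clock: 9.27
ee_pos: [0.4288, -0.0751, 0.0682]
tcp_rot: [1.0, 0.009, -0.0, -0.0]
force: [-0.1, 0.9, -0.1]
grip_width: 0.0686
gripper_force: 0.0
```

Call:
move_arm:
  increments:
    - [0,0,0,0,0,0,-1]
    - [0,0,-3,0,0,0,-1]
    - [0,0,-7,0,0,0,-1]
    - [0,0,-9,0,0,0,-1]

```text
clock: 9.6
ee_pos: [0.4297, -0.0755, 0.1606]
tcp_rot: [1.0, 0.009, 0.001, 0.0]
force: [1.2, -0.1, -1.1]
grip_width: 0.0855
gripper_force: 0.0
```

Call:
move_arm:
  increments:
    - [2,3.3,0,0,0,-2,-1]
    - [4,6.6,0,0,0,-4,-1]
    - [6,9.9,0,0,0,-6,-1]
    - [8,13.2,0,0,0,-8,-1]
    - [9.9,16.5,0,0,0,-10.5,-1]

```text
clock: 10.02
ee_pos: [0.5316, -0.2398, 0.1583]
tcp_rot: [0.995, 0.102, -0.0, -0.0]
force: [0.3, -0.4, 0.6]
grip_width: 0.0873
gripper_force: 0.0
```

Call:
move_arm:
  increments:
    - [0,0,0,0,0,0,-1]
    - [0,0,0,0,0,0,-1]

```text
clock: 10.18
ee_pos: [0.5316, -0.2403, 0.1578]
tcp_rot: [0.995, 0.099, 0.0, 0.0]
force: [0.4, 1.0, -0.3]
grip_width: 0.0872
gripper_force: 0.0
```

Run:
```python
from h import *
f=grab_frame("side"); t=pts(f).reshape(-1,3)
t=t[(abs(t[:,0]-.43)<.09)&(abs(t[:,1]+.075)<.06)&(t[:,2]>.062)&(t[:,2]<.082)]
print(len(t),cv2.minAreaRect((t[:,:2]*1000).astype(np.float32)),np.median(t,0))
```

```text
637 ((432.6639404296875, -72.400390625), (56.89771270751953, 120.78681182861328), 89.38499450683594) [ 0.43052862 -0.06852857  0.06910462]
```

Case 1 stands upright where it was. Next is case 2: down to 0.032, a full close, then a lift.

Call:
move_arm:
  increments:
    - [0,0,4,0,0,0,-1]
    - [0,0,8,0,0,0,-1]
    - [0,0,11.5,0,0,0,-1]
    - [0,0,12.5,0,0,0,-0.5]
    - [0,0,12.5,0,0,0,0.6]

```text
clock: 10.65
ee_pos: [0.5278, -0.2354, 0.0307]
tcp_rot: [0.995, 0.101, -0.003, -0.003]
force: [0.7, 0.3, 1.3]
grip_width: 0.0799
gripper_force: 0.0
```

Call:
move_arm:
  increments:
    - [0,0,0,0,0,0,0.6]
    - [0,0,0,0,0,0,0.6]
    - [0,0,0,0,0,0,0.6]
    - [0,0,0,0,0,0,0.6]
    - [0,0,0,0,0,0,0.6]

```text
clock: 11.07
ee_pos: [0.5328, -0.2406, 0.0357]
tcp_rot: [0.995, 0.101, 0.002, 0.003]
force: [-0.1, -2.8, 6.7]
grip_width: 0.0498
gripper_force: 30.0
```

Call:
move_arm:
  increments:
    - [0,0,0,0,0,0,0.6]
    - [0,0,0,0,0,0,0.6]
    - [0,0,0,0,0,0,0.6]

```text
clock: 11.32
ee_pos: [0.5328, -0.2406, 0.0357]
tcp_rot: [0.995, 0.101, 0.002, 0.002]
force: [0.2, -3.8, 7.3]
grip_width: 0.0501
gripper_force: 30.0
```

Call:
move_arm:
  increments:
    - [0,0,-2,0,0,0,0.6]
    - [0,0,-4,0,0,0,0.6]
    - [0,0,-4,0,0,0,0.6]
    - [0,0,-4,0,0,0,0.6]
    - [0,0,-4,0,0,0,0.6]

```text
clock: 11.73
ee_pos: [0.5297, -0.2375, 0.0723]
tcp_rot: [0.995, 0.101, -0.001, -0.001]
force: [0.2, 0.1, -7.1]
grip_width: 0.05
gripper_force: 30.0
```

Call:
move_arm:
  increments:
    - [0,0,0,0,0,0,0.6]
    - [0,0,0,0,0,0,0.6]

```text
clock: 11.9
ee_pos: [0.5298, -0.2377, 0.072]
tcp_rot: [0.995, 0.101, -0.001, -0.001]
force: [0.5, 0.5, -6.7]
grip_width: 0.0497
gripper_force: 30.0
```

The measured 6.9 N makes case 2, originally at pixel (437,236), the full one. I'll carry it to the pad, going wide of the lamp.

Call:
move_arm:
  increments:
    - [0,0,-3,0,0,0,0.6]
    - [0,0,-7,0,0,0,0.6]
    - [0,0,-11,0,0,0,0.6]
    - [0,0,-15,0,0,0,0.6]
    - [0,0,-19,0,0,0,0.6]

```text
clock: 12.32
ee_pos: [0.5299, -0.2377, 0.264]
tcp_rot: [0.995, 0.101, -0.001, -0.001]
force: [1.5, -1.0, -7.3]
grip_width: 0.0502
gripper_force: 30.0
```

Call:
move_arm:
  increments:
    - [-0.4,-2.7,0,0,0,-6.8,0.6]
    - [-0.7,-5.4,0,0,0,-13.6,0.6]
    - [-1.1,-8.2,0,0,0,-20.4,0.6]
    - [-1.4,-10.9,0,0,0,-27.2,0.6]
    - [-1.8,-13.6,0,0,0,-34,0.6]

```text
clock: 12.73
ee_pos: [0.4845, -0.1072, 0.2625]
tcp_rot: [0.921, 0.39, -0.001, -0.001]
force: [0.3, 0.7, -6.4]
grip_width: 0.0494
gripper_force: 30.0
```

Call:
move_arm:
  increments:
    - [1.2,-2.5,0,0,0,-6.8,0.6]
    - [2.4,-4.9,0,0,0,-13.6,0.6]
    - [3.7,-7.4,0,0,0,-20.4,0.6]
    - [4.9,-9.8,0,0,0,-27.2,0.6]
    - [6.1,-12.3,0,0,0,-34,0.6]

```text
clock: 13.15
ee_pos: [0.4395, 0.0221, 0.2627]
tcp_rot: [0.767, 0.642, -0.001, -0.001]
force: [1.0, -0.1, -6.8]
grip_width: 0.0498
gripper_force: 30.0
```

Call:
move_arm:
  increments:
    - [3.9,-0.5,0,0,0,-3.5,0.6]
    - [7.9,-1.1,0,0,0,-7,0.6]
    - [11.9,-1.6,0,0,0,-10.5,0.6]
    - [15.9,-2.2,0,0,0,-14,0.6]
    - [19.8,-2.7,0,0,0,-17.3,0.6]

```text
clock: 13.57
ee_pos: [0.4489, 0.2224, 0.2627]
tcp_rot: [0.662, 0.749, -0.001, -0.001]
force: [0.7, 0.6, -6.6]
grip_width: 0.0499
gripper_force: 30.0
```

Call:
move_arm:
  increments:
    - [0,0,0,0,0,0,0.6]
    - [0,0,0,0,0,0,0.6]
    - [0,0,0,0,0,0,0.6]

```text
clock: 13.82
ee_pos: [0.4491, 0.2203, 0.2625]
tcp_rot: [0.663, 0.748, -0.001, -0.001]
force: [-0.5, -0.8, -6.6]
grip_width: 0.0497
gripper_force: 30.0
```

Call:
move_arm:
  increments:
    - [2.3,1.5,0,0,0,0,0.6]
    - [4.6,3,0,0,0,0,0.6]
    - [6.8,4.5,0,0,0,0,0.6]
    - [6.8,4.5,2,0,0,0,0.6]
    - [6.8,4.5,4,0,0,0,0.6]

```text
clock: 14.23
ee_pos: [0.4893, 0.2931, 0.2239]
tcp_rot: [0.664, 0.748, 0.002, 0.001]
force: [-0.3, -0.9, -7.7]
grip_width: 0.0494
gripper_force: 30.0
```

Call:
move_arm:
  increments:
    - [0,0,0,0,0,0,0.6]
    - [0,0,0,0,0,0,0.6]
    - [0,0,0,0,0,0,0.6]

```text
clock: 14.48
ee_pos: [0.4875, 0.2923, 0.224]
tcp_rot: [0.664, 0.747, 0.0, 0.0]
force: [0.8, 0.4, -6.0]
grip_width: 0.0495
gripper_force: 30.0
```

Run:
```python
from h import *
f=grab_frame("side"); im=f["img"][200:420,200:400]; cv2.imwrite("pics/s4.png",cv2.resize(im,None,fx=2.7,fy=2.7,interpolation=cv2.INTER_CUBIC))
o=np.array([.4969,.1986,0]);a=np.radians(6.8);R=np.array([[np.cos(a),np.sin(a),0],[-np.sin(a),np.cos(a),0],[0,0,1]])
g=grab_frame("top")
for k,h in(("side",f),("top",g)):
    q=(pts(h).reshape(-1,3)-o)@R.T
    c=q[(abs(q[:,0])<.06)&(q[:,1]>.02)&(q[:,1]<.19)&(q[:,2]>.24)&(q[:,2]<.262)]
    if len(c): print(k,"top face chute frame",len(c),cv2.minAreaRect((c[:,:2]*1000).astype(np.float32)),np.median(c,0).round(3))
    c=q[(abs(q[:,0])<.06)&(q[:,1]>.145)&(q[:,1]<.166)&(q[:,2]>.17)&(q[:,2]<.24)]
    if len(c): print(k,"front face y,z",np.percentile(c,[2,50,98],axis=0).round(3))
    c=q[(abs(q[:,0])<.045)&(abs(q[:,1]-.03)<.15)&(q[:,2]>.163)&(q[:,2]<.17)]
    if len(c)>5: print(k,"walls",len(c),cv2.minAreaRect((c[:,:2]*1000).astype(np.float32)))
s=state(); print(s["ee_pos"],(s["ee_pos"]-o)@R.T,s["force"])
```

```text
side top face chute frame 1041 ((2.2858715057373047, 104.53888702392578), (71.27680969238281, 111.27935028076172), 15.052135467529297) [0.002 0.118 0.257]
side front face y,z [[-0.023  0.147  0.191]
 [ 0.001  0.155  0.216]
 [ 0.025  0.158  0.239]]
side walls 137 ((-0.7099456787109375, 81.021728515625), (178.4774169921875, 74.36063385009766), 89.5985336303711)
top top face chute frame 420 ((6.8924713134765625, 59.93608856201172), (61.244834899902344, 50.656192779541016), 1.3103444576263428) [0.001 0.054 0.259]
top walls 165 ((-0.9254035949707031, -14.14544677734375), (74.53840637207031, 193.82440185546875), 0.07508397102355957)
[0.48802891 0.29287252 0.22493906] [0.00235356 0.09465973 0.22493906] [ 0.81405214  0.05985632 -6.9893359 ]
```

View pics/s4.png

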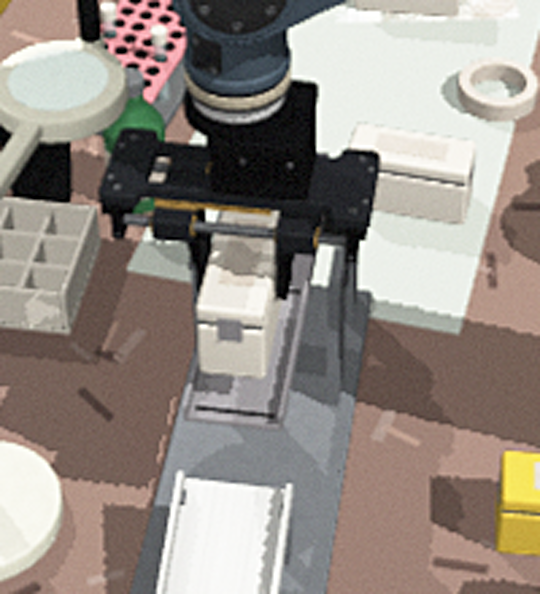

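The case is centred between the walls to about 2 mm, with its underside at about 0.188 and clear of the walls. I'll lower it to about 3 mm above the floor and release.

Call:
move_arm:
  increments:
    - [0,-0.1,1,0,0,0,0.6]
    - [0,-0.15,2,0,0,0,0.6]
    - [0,-0.15,2.6,0,0,0,0.6]
    - [0,-0.15,3,0,0,0,0.6]
    - [0,-0.15,3,0,0,0,0.6]

```text
clock: 15.0
ee_pos: [0.4844, 0.2929, 0.192]
tcp_rot: [0.664, 0.748, -0.001, -0.001]
force: [-0.2, -0.8, -6.7]
grip_width: 0.0496
gripper_force: 30.0
```

Call:
move_arm:
  increments:
    - [0,0,0,0,0,0,0.6]
    - [0,0,0,0,0,0,0.6]
    - [0,0,0,0,0,0,0.6]

```text
clock: 15.25
ee_pos: [0.4857, 0.2934, 0.1939]
tcp_rot: [0.664, 0.748, 0.0, 0.0]
force: [0.5, 0.0, -6.6]
grip_width: 0.0497
gripper_force: 30.0
```

Call:
move_arm:
  increments:
    - [0,0,0,0,0,0,-1]
    - [0,0,0,0,0,0,-1]
    - [0,0,0,0,0,0,-1]
    - [0,0,0,0,0,0,-1]
    - [0,0,0,0,0,0,-1]

```text
clock: 15.67
ee_pos: [0.4859, 0.2933, 0.1943]
tcp_rot: [0.664, 0.748, 0.001, 0.0]
force: [-0.9, -0.2, -0.6]
grip_width: 0.0748
gripper_force: 0.0
```

Call:
move_arm:
  increments:
    - [0,0,0,0,0,0,-1]
    - [0,0,0,0,0,0,-1]
    - [0,0,0,0,0,0,-1]
    - [0,0,0,0,0,0,-1]
    - [0,0,0,0,0,0,-1]

```text
clock: 16.08
ee_pos: [0.4854, 0.2932, 0.1935]
tcp_rot: [0.664, 0.748, -0.0, -0.0]
force: [-0.5, -0.1, 0.3]
grip_width: 0.0866
gripper_force: 0.0
```

Run:
```python
from h import *
f=grab_frame("side"); im=f["img"][200:480,200:400]; cv2.imwrite("pics/s5.png",cv2.resize(im,None,fx=2,fy=2))
print(state()["force"])
```

```text
[-0.08283054 -0.28212301  0.30996069]
```

View pics/s5.png

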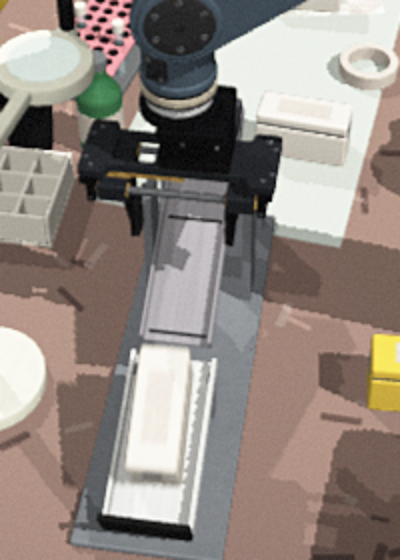

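The tray tipped and is level again at crop (185,260). The case is on the ramp at (158,410) and seems to be still sliding. I'll retreat upward and check.

Call:
move_arm:
  increments:
    - [0,0,-3,0,0,0,-1]
    - [0,0,-7,0,0,0,-1]
    - [0,0,-11,0,0,0,-1]
    - [0,0,-15,0,0,0,-1]
    - [0,0,-18,0,0,0,-1]

```text
clock: 16.55
ee_pos: [0.486, 0.2935, 0.3773]
tcp_rot: [0.664, 0.748, 0.002, 0.001]
force: [0.2, 0.1, 0.3]
grip_width: 0.0867
gripper_force: 0.0
```

Call:
move_arm:
  increments:
    - [0,0,0,0,0,0,-1]
    - [0,0,0,0,0,0,-1]
    - [0,0,0,0,0,0,-1]
    - [0,0,0,0,0,0,-1]
    - [0,0,0,0,0,0,-1]

```text
clock: 16.97
ee_pos: [0.4845, 0.2928, 0.3715]
tcp_rot: [0.664, 0.748, -0.002, -0.001]
force: [-0.6, 0.2, 0.1]
grip_width: 0.0871
gripper_force: 0.0
```

Run:
```python
from h import *
f=grab_frame("side"); im=f["img"][150:480,150:420]; cv2.imwrite("pics/s6.png",cv2.resize(im,None,fx=1.8,fy=1.8))
o=np.array([.4969,.1986,0]);a=np.radians(6.8);R=np.array([[np.cos(a),np.sin(a),0],[-np.sin(a),np.cos(a),0],[0,0,1]])
for k in range(3):
    q=(pts(f).reshape(-1,3)-o)@R.T
    c=q[(abs(q[:,0])<.045)&(q[:,1]>.16)&(q[:,1]<.36)&(q[:,2]>.09)]
    print(len(c),c.mean(0).round(4),c[:,1].min().round(3),c[:,1].max().round(3)); f=grab_frame("side")
c=q[(abs(q[:,0])<.03)&(abs(q[:,1]-.08)<.06)]; print("tray z",np.median(c[:,2]))
```

```text
1743 [-0.003   0.2603  0.1571] 0.16 0.346
1782 [-0.003   0.2599  0.1619] 0.16 0.344
1785 [-0.003   0.2588  0.1652] 0.16 0.347
tray z 0.540742000401039
```

View pics/s6.png

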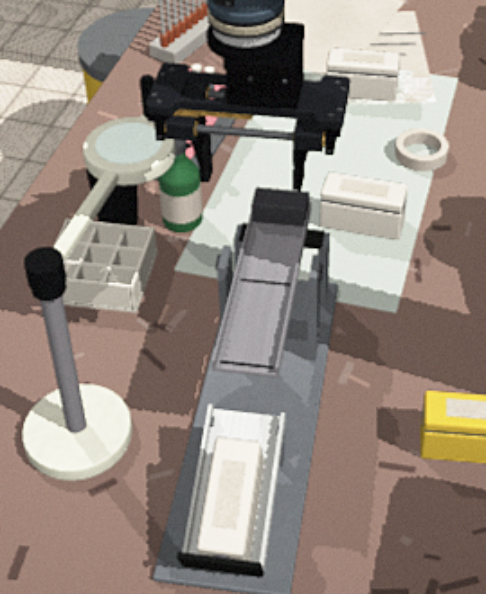

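The full case lies against the black stop at crop (228,490) and the tray is level. The lamp is clear, both empties are upright at (362,203) and (362,72), and the hand is free. I'll hand in.

```bash
python3 -c "
from cell import *
print(sign_off())"
```

```text
the job is handed in; nothing more can be done
None
```

I swung the lamp clear and handed the job in at about 17 s. The full case, case 2 at 6.9 N, was released on the pad, tipped the tray by its own weight, and rests against the ramp stop. The tray is level again and both empty cases stand upright. I don't have the judge's verdict.

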